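# Tap the clamping wedge home in the insert nest

## Task

The grey mould insert lies loose in the blue wedge clamp. Pick up the red-headed steel wedge, start its thin end in the slot between the blue block and the sliding jaw, flat face against the block, and let go of it while it is still loose there; then tap its red head forward along the slot until it stops going in and the insert is held firmly against the grey fence. Use firm, gentle taps, not heavy ones, leave the wedge standing in the slot, and do not disturb the gear, ring and tape roll.

Things in the scene. Friction and masses are not known exactly. Their poses are not given: they have to be found in the camera images.
- wedge: Loose steel wedge with a red head, 0.3 kg, 135 mm long, 30 mm high, lying on the table. Origin: centre of the head's underside; +x along the wedge to the thin end, z up. Head: x -17.5 to +17.5 mm, 26 mm wide, parallel sides: the place to grip and to tap.
- wedge_tip (a point): Middle of the wedge's thin end, at wedge x +117.5, y +8, z 0 mm (underside). Taper (oiled, friction about 0.2) from x +17.5 to +117.5 mm: its +y face is flat (y = +13 mm, in line with the head), its -y face tapers 1 in 6 (y = -13.7 mm at the head, +3 mm at the tip); the tip is 10 mm thick with a round nose.
- wedge_rear (a point): Middle of the flat rear face of the red head, at wedge x -17.5, y 0, z +15 mm. The face (26 x 30 mm) is what one taps on.
- nest: Fixed wedge clamp: dark steel plate 8 mm thick, with, from +y to -y: blue fixed block, wedge slot, sliding jaw, grey insert, grey fence. Origin on the table under its middle; +x is the way the wedge goes in. The slot mouth faces -x. The block's flat slot face is the plane y = +45 mm, x -35 to +35 mm; its top is 40 mm above the table.
- slot_mouth (a point): Slot mouth at the block's flat face, on the plate: nest x -35, y +45, z +8 mm; axes as nest. The wedge goes with its flat +y face along this x axis, underside on the plate. Mouth corners rounded, 6 mm. An empty tongue of the plate (nest y 0 to +75 mm) reaches 80 mm out in front of the mouth and carries the wedge as it is started.
- jaw_face (a point): On the sliding jaw (30 mm high), top of its steel slot face at nest x 0. The face tapers 1 in 6 to match the wedge. Pushing the wedge takes about 2 to 9 N, with slips, while the jaw closes up; then it stops dead, giving only about 0.1 mm per N; pushed there once with 14 to 30 N it holds the insert firmly and the wedge stays by itself. Over 40 N is too hard.
- jaw (a joint): Jaw travel toward the fence (nest -y), m, 0 to 0.016; friction 4 N, no spring; starts at 0.001 to 0.0035. Slot width at the mouth: 13.3 mm plus this. The wedge first touches both sides with its tip 20 mm plus 6 x this past the mouth; each further mm takes 6 mm of wedge travel. It gets tight somewhere between 0.006 and 0.010, as the fence is bolted.
- insert: Loose grey steel mould insert 40 x 80 x 25 mm, 0.6 kg, its long side along the nest's x, on the plate between jaw and fence, with 2 to 9 mm of play in all, shared between jaw and fence in no fixed way. Origin: centre of underside, x across the 40 mm. The grey fence beyond it (90 x 22 x 24 mm) is bolted to the plate at a place that differs by up to 4 mm each time.
- gear: Bystander: steel gear, 66 mm across, 18 mm high; origin centre of underside.
- ring: Bystander: grey flange ring, 68 mm across, 15 mm high; origin centre of underside.
- tape: Bystander: black tape roll, 70 mm across, 19 mm high; origin centre of underside.
Things that resemble listed ones, but are neither listed nor needed, are in the scene too. Of the things shaped like the wedge, the steel one is meant. Leave any green look-alike of the insert alone.

How it is judged:
On the way, in this order (a step that is already met when the one before it is completed fails the run):
1. the wedge stands with its thin end in the slot, upright and on the plate, let go and still loose (x of wedge_tip in the frame of slot_mouth above 0.006 m and y of wedge_tip in the frame of slot_mouth between -0.022 and 0 m and z of wedge_tip in the frame of slot_mouth below 0.006 m and angle between the x axis of wedge and the x axis of nest, either way round below 0.2 rad and angle between wedge's own z axis and vertical below 0.08 rad and contact force between the fingers and wedge below 0.05 N and contact force between jaw and insert below 6 N), for 0.2 s.
2. the wedge has been tapped in until the insert is clamped firmly (10 N or more) between jaw and fence (contact force between jaw and insert above 10 N and contact force between wedge and jaw above 10 N), for 0.2 s.
At the end, for the whole second after the job is handed in: The wedge is let go and at rest in the slot, on the plate (within 6 mm), in line with it (0.2 rad); it presses the jaw, and the jaw presses the insert against the fence, each with at least 10 N; the insert lies flat on the plate (4 mm) and square to the clamp (0.04 rad) (all of step 2 and x of wedge_tip in the frame of slot_mouth above 0.006 m and y of wedge_tip in the frame of slot_mouth between -0.022 and 0 m and z of wedge_tip in the frame of slot_mouth below 0.006 m and angle between the x axis of wedge and the x axis of nest, either way round below 0.2 rad and angle between wedge's own z axis and vertical below 0.08 rad and contact force between the fingers and wedge below 0.05 N and angle between the y axis of insert and the x axis of nest, either way round below 0.04 rad and z of insert in the frame of nest below 0.012 m and linear speed of wedge below 0.01 m/s); the robot touches nothing.
It fails at once if a bystander (gear, ring or tape roll) is moved more than 15 mm (distance of any of gear, ring, tape from where it was at the start of the episode above 0.015 m).
It fails at once if the wedge is driven too hard: more than 60 N between wedge and jaw (a push of roughly 45 N or more) (contact force between wedge and jaw above 60 N).
It also fails if it takes over 58 s, if anything falls off the work surface, if the arm or the gripper's body presses on something with over 40 N, if the wrist force passes 120 N, or if a joint passes its speed limit or range.

## Robot

A 6-joint arm with a two-finger parallel gripper is mounted at the origin on a cart in front of the work surface, level with it; the furniture and walls round the work are solid. World frame = base frame: x ahead of the robot, y to its left, z up, the work surface at z = 0. Lengths are in m, angles in rad, forces in N, time in s.
With the tool pointing down it reaches from about 0.35 to 0.775 m from the base axis. Payload 5.5 kg.
Tool frame: the origin (TCP) lies at the very end of the fingers, on their centre line; the grasp point (between the pads) lies 19 mm behind it; z points along the fingers, y is the line along which they close (so a half turn about z gives the same grasp; the last joint's range is limited). The gripper opens to 85 mm and grips with 20 to 120 N. Pads are 22 mm wide; open, the fingers measure 114 mm over their backs; the gripper's body (76 mm by 85 mm) begins 54 mm behind the grasp point. The pads swing forward as they close: fully open they stand 13 mm farther back than shut.
Start: joints at [-1.408, 0.313, 0.046, 1.304, 0, 1.431], TCP at [0.171, -0.549, 0.231] pointing down, gripper open.
Joint ranges: [-2.76, 2.76], [-0.86, 1.69], [-1.03, 1.26], [-2.2, 2.34], [-1.47, 1.5], [-3.14, 3.14]. Speed limits (rad/s): [2.57, 2.57, 3.14, 3.14, 3.14, 3.14].

## Interface

Orientations are given as a rotation vector (axis times angle).
In Python, from workcell import manip gives the robot as it stands.
- The arm moves only by the shell command python3 -m jog 'ROWS' [OPENING] [FORCE]. ROWS is a JSON object whose one key "deltas" holds a list that holds one entry, the list of rows, each a list of 4 numbers: the shift along the tool's x, y, z in cm, then the turn about the tool's z in rad. A call has 1 to 5 rows; each row shifts and turns the commanded pose from where the row before left it, along the tool's axes as they then stand; what a row does not reach is not made up. A row lasts 1/10 s, in which the tool goes at most 50 mm and 8.59 degrees, less where a joint would pass 70% of its speed; a pose out of reach is approached as far as the arm can. A call with a gripper value outside its range is refused whole. OPENING is the finger opening in cm, from 0 to 8.54, set as the call begins (- or left out, the last holds). The fingers move at their own pace and stop on an object; FORCE is the grip in N (left out, the last holds). Time passes only in rows, so rows that do not move let the fingers close. It gives the time, the measured TCP pose, the force, the opening and the grip force at its end, in the units of the state.
- manip.get_state(): the state, without advancing time (a new reading comes with each control period).
- manip.get_image(name): name is "scene" or "top" or "wrist"; returns a dict with "frame" (384x512x3 uint8, blue, green, red), "depth" (384x512 float32, m along the optical axis (not along the pixel's ray), 0 where there is no reading), "fov_y" (degrees; the focal length in pixels is half the picture's height over the tangent of half this angle, whatever the lens; pixels are square), "cx", "cy" (the principal point, pixels), "k1" (the pictures are not rectified: a ray, as slopes to the right and down, at radius r is drawn at 1 + k1 r^2 times it, then the intrinsics apply), "R" (3x3) and "t" (3): a world point X has camera coordinates R X + t. Camera axes: x right, y down, z forward; pixel columns grow to the right and rows downward; lengths in m; the calibration is good to about 2 mm. A picture is of the moment at which its call begins.
- manip.sign_off(): hands the job in; it is judged then, once.
The state is a dict: "time_s": time; "joint_positions": joint angles; "dq": joint speeds; "effort": joint torques, N m; "ee_pos": TCP position; "eef_rot": TCP orientation; "wrist_force": force on the tool from outside, world axes, zero at the start; "ft_torque": the same for the moment, N m; "grip_width": finger opening in m; "finger_force": force on a finger pad.
Only numpy, scipy, OpenCV 4.12 (cv2) and the standard library are available. Lean on these libraries where they do the work, as an engineer would, in place of code of your own. Each camera call takes 0.05 s, during which the arm holds its last target. There are 200 camera calls.

## Working session

There is one attempt and no reset: what is moved stays moved. The work goes in short steps, Python scripts to look and compute and a shell command to move; the robot and the scene stay as the last step left them, time stands still between calls to the robot, and variables do not carry over. Pictures are saved under pics/ and viewed, at most 10 in all, crops included, and the job is handed in when it is done.

```bash
mkdir -p pics; cat > h.py <<'E'
import numpy as np, cv2, pickle
from workcell import manip
def snap(name,tag):
    im=manip.get_image(name); pickle.dump(im,open(f'pics/{tag}.pkl','wb')); cv2.imwrite(f'pics/{tag}.png',im['frame']); return im
def load(tag): return pickle.load(open(f'pics/{tag}.pkl','rb'))
def K(im):
    f=192/np.tan(np.radians(im['fov_y'])/2); return np.array([[f,0,im['cx']],[0,f,im['cy']],[0,0,1.]])
def ray(im,u,v):
    k=im['k1']; d=(np.array([u,v],float)-[im['cx'],im['cy']])/K(im)[0,0]; s=d.copy()
    for _ in range(30): s=d/(1+k*(s@s))
    return np.array([s[0],s[1],1])
def onz(im,u,v,z):
    R=np.array(im['R']);t=np.array(im['t']); r=R.T@ray(im,u,v); c=-R.T@t
    return c+r*(z-c[2])/r[2]
def bydepth(im,u,v):
    R=np.array(im['R']);t=np.array(im['t']); return R.T@(ray(im,u,v)*im['depth'][int(round(v)),int(round(u))]-t)
def proj(im,X):
    p=np.array(im['R'])@np.array(X)+np.array(im['t']); s=p[:2]/p[2]; s=s*(1+im['k1']*(s@s)); return s*K(im)[0,0]+[im['cx'],im['cy']]
E
python3 - <<'E'
from h import *
a=snap('scene','s0');b=snap('top','t0')
for i in (a,b): print(i['fov_y'],i['cx'],i['cy'],i['k1'],-np.array(i['R']).T@np.array(i['t']))
print(manip.get_state())
cv2.imwrite('pics/both.png',cv2.resize(b['frame'],(800,600),interpolation=cv2.INTER_CUBIC))
E
```

```text
50.16484719312331 258.5610541523441 192.34685988551695 -0.027606795765764632 [-0.03549399  0.55896075  0.88220732]
50.32253608545284 257.74868430261773 189.0822918492659 -0.029427988265749574 [ 0.37310413 -0.2358296   1.01148535]
{'time_s': 0.1, 'joint_positions': array([-1.40760107e+00,  3.13931912e-01,  4.51005501e-02,  1.30358841e+00,
       -8.61964482e-06,  1.43116272e+00]), 'dq': array([-0.00117376, -0.00048565,  0.00376857, -0.00113968,  0.00135392,
        0.00087941]), 'effort': array([ 3.23382905e-03, -4.81725132e+01,  2.99244583e+01,  1.26223237e-02,
       -1.28103679e-04, -1.80931771e-06]), 'ee_pos': array([ 0.171374  , -0.54840014,  0.23049753]), 'eef_rot': array([-3.10404414e+00, -4.73622102e-01,  4.35579391e-05]), 'wrist_force': array([ 0.65542599, -0.19229947, -1.04268556]), 'ft_torque': array([ 0.01431098, -0.00285676, -0.02868931]), 'finger_force': 0.0, 'grip_width': 0.08547418288216029}
```

View pics/both.png

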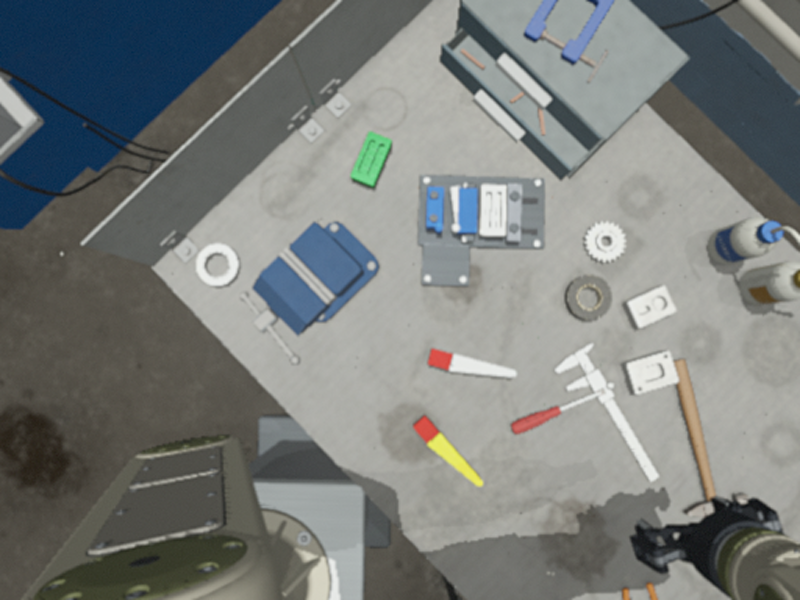

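View pics/s0.png

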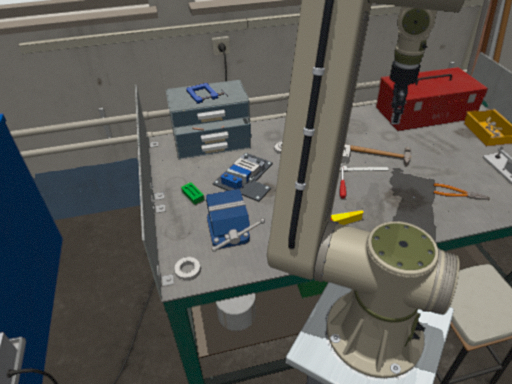

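The top view shows the steel wedge with its red head at (440,359) and its tip at (515,374). The clamp is at (482,212), with its tongue and slot mouth facing down at (446,265). The yellow wedge and the green insert are decoys. I'll enlarge this area.

```bash
python3 - <<'E'
from h import *
im=load('t0')
c=im['frame'][105:250,260:360]; cv2.imwrite('pics/c1.png',cv2.resize(c,None,fx=4,fy=4,interpolation=cv2.INTER_CUBIC)[:, :])
c=im['frame'][105:205,255:355]; cv2.imwrite('pics/c1.png',cv2.resize(c,None,fx=6,fy=6,interpolation=cv2.INTER_CUBIC))
c=im['frame'][210:260,260:345]; cv2.imwrite('pics/c2.png',cv2.resize(c,None,fx=8,fy=8,interpolation=cv2.INTER_CUBIC))
E
```

```text
(no output)
```

View pics/c1.png

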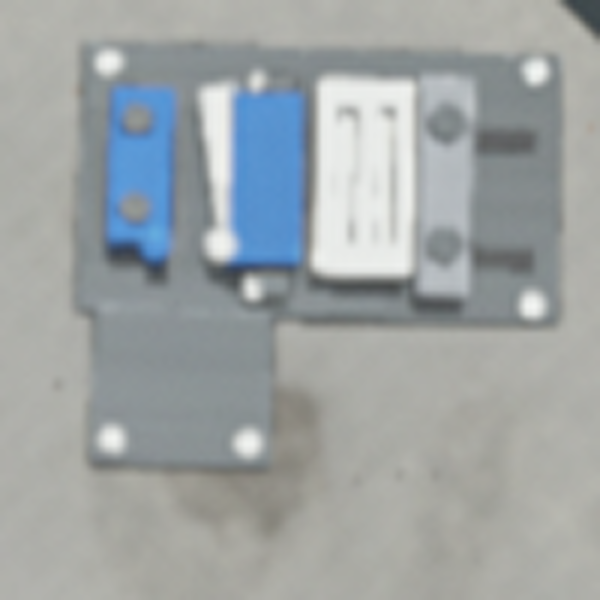

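View pics/c2.png

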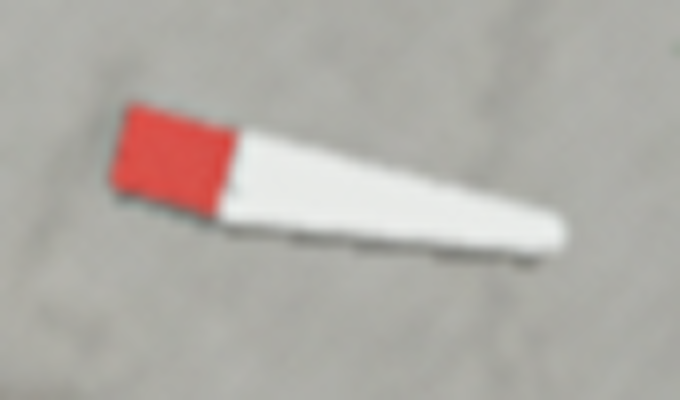

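The crops show the wedge's flat (+y) side on the upper edge, from (130,103) to (565,210) in c2, with +x to the right. In c1 the block top spans x 110–175 and y 88–262, and the jaw face runs from (235,90) to (205,90) with the slot to its left. Next I'll work out rough world poses and plan a closer wrist view.

```bash
python3 - <<'E'
from h import *
im=load('t0')
f1=lambda x,y:(255+(x+.5)/6-.5,105+(y+.5)/6-.5)
f2=lambda x,y:(260+(x+.5)/8-.5,210+(y+.5)/8-.5)
np.set_printoptions(precision=4,suppress=True)
for n,p,z in [('blk+x',(175,88),.04),('blk-x',(168,260),.04),('blkL+x',(112,88),.04),('blkL-x',(107,245),.04),('pl TL',(83,45),.008),('TR',(560,55),.008),('BR',(555,325),.008),('tongL',(90,465),.008),('tongR',(268,465),.008),('insTL',(318,76),.033),('insTR',(415,78),.033),('insBR',(408,280),.033),('insBL',(312,275),.033)]:
    print(n,onz(im,*f1(*p),z)[:2])
for p in [(130,103),(238,130),(217,217),(110,185),(550,207),(565,235),(540,250)]: print(p,onz(im,*f2(*p),.03)[:2], bydepth(im,*f2(*p)))
for n,p in [('yellow',(425/800*512,430*.64)),('gear',(605*.64,240*.64)),('tape',(588*.64,298*.64)),('green',(370*.64,160*.64)),('vice',(315*.64,275*.64))]: print(n,bydepth(im,*p))
s=manip.get_state();w=snap('wrist','w0');print(w['fov_y'],w['cx'],w['cy'],w['k1'],w['R'],w['t'],-np.array(w['R']).T@np.array(w['t']))
from scipy.spatial.transform import Rotation as Ro
print(Ro.from_rotvec(s['eef_rot']).as_matrix())
E
```

```text
blk+x [ 0.6123 -0.2794]
blk-x [ 0.5424 -0.2772]
blkL+x [ 0.6121 -0.2541]
blkL-x [ 0.5482 -0.2527]
pl TL [ 0.6381 -0.2424]
TR [ 0.6358 -0.4405]
BR [ 0.5227 -0.438 ]
tongL [ 0.4626 -0.2472]
tongR [ 0.4635 -0.3202]
insTL [ 0.6196 -0.3375]
insTR [ 0.6191 -0.3768]
insBR [ 0.5365 -0.374 ]
insBL [ 0.5381 -0.3354]
(130, 103) [ 0.3639 -0.2629] [ 0.3637 -0.2637  0.0013]
(238, 130) [ 0.3563 -0.2952] [ 0.3558 -0.2969  0.0025]
(217, 217) [ 0.3303 -0.2892] [ 0.3304 -0.2891  0.0314]
(110, 185) [ 0.3394 -0.2572] [ 0.3385 -0.2578  0.0031]
(550, 207) [ 0.3346 -0.3884] [ 0.3335 -0.3928  0.0015]
(565, 235) [ 0.3263 -0.3928] [ 0.3249 -0.3976  0.0002]
(540, 250) [ 0.3218 -0.3854] [ 0.3217 -0.3857  0.0278]
yellow [ 0.2389 -0.2551  0.0297]
gear [ 0.5377 -0.5392  0.0014]
tape [ 0.4448 -0.5113  0.0012]
green [ 0.6564 -0.1644  0.0277]
vice [ 0.4649 -0.0957  0.1151]
70.8203987787276 249.6612384398578 191.14438517916983 0.017381376813902245 [[ 0.298  -0.9546 -0.0025]
 [-0.9079 -0.2842  0.308 ]
 [-0.2947 -0.0895 -0.9514]] [-0.5748 -0.0403  0.3797] [ 0.2466 -0.5262  0.3722]
[[ 0.9545  0.2982 -0.0003]
 [ 0.2982 -0.9545  0.0016]
 [ 0.0002 -0.0016 -1.    ]]
```

```bash
cat > plan.py <<'E'
import sys,numpy as np
from workcell import manip
from scipy.spatial.transform import Rotation as Ro
# usage: plan.py x y z toolx_yaw_deg -> total shift (cm) in present tool axes, turn (rad)
s=manip.get_state();R=Ro.from_rotvec(s['eef_rot']).as_matrix();a=list(map(float,sys.argv[1:5]))
yaw=np.degrees(np.arctan2(R[1,0],R[0,0]))
print('t',s['time_s'],'tcp',s['ee_pos'].round(4),'yaw',round(yaw,2),'tiltz',R[:,2].round(4),'F',s['wrist_force'].round(2),'grip',round(s['grip_width'],4),'q6',round(s['joint_positions'][5],2))
print('shift cm',(R.T@(np.array(a[:3])-s['ee_pos'])*100).round(2),'turn',round(-np.radians((a[3]-yaw+180)%360-180),3))
E
python3 plan.py .50 -.33 .20 77
```

```text
t 0.15 tcp [ 0.1714 -0.5485  0.2306] yaw 17.35 tiltz [-2.0e-04  1.3e-03 -1.0e+00] F [ 0.79 -0.83 -0.08] grip 0.0854 q6 1.43
shift cm [ 37.88 -11.05   3.08] turn -1.041
```

```bash
python3 -m jog '{"deltas":[[[4.2,-1.23,0.34,0],[4.2,-1.23,0.34,0],[4.2,-1.23,0.34,0],[4.2,-1.23,0.34,0],[4.2,-1.23,0.34,0]]]}'
python3 -m jog '{"deltas":[[[4.2,-1.23,0.34,0],[4.2,-1.23,0.34,0],[4.2,-1.23,0.34,0],[4.2,-1.23,0.34,0],[0,0,0,-0.13]]]}'
python3 -m jog '{"deltas":[[[0,0,0,-0.13],[0,0,0,-0.13],[0,0,0,-0.13],[0,0,0,-0.13],[0,0,0,-0.13]]]}'
python3 -m jog '{"deltas":[[[0,0,0,-0.13],[0,0,0,-0.13],[0,0,0,0],[0,0,0,0]]]}'
python3 plan.py .36 -.35 .20 77
python3 - <<'E'
from h import *
w=snap('wrist','w1'); cv2.imwrite('pics/w1b.png',cv2.resize(w['frame'],(800,600),interpolation=cv2.INTER_CUBIC))
E
```

```text
time_s: 0.65
ee_pos: [0.3547, -0.4263, 0.214]
eef_rot: [-3.106, -0.473, 0.0]
wrist_force: [1.2, -0.7, -0.7]
grip_width: 0.0852
finger_force: 0.0
time_s: 1.15
ee_pos: [0.5027, -0.3269, 0.1995]
eef_rot: [-3.064, -0.687, -0.001]
wrist_force: [-0.3, -0.3, -0.4]
grip_width: 0.0852
finger_force: 0.0
time_s: 1.65
ee_pos: [0.4991, -0.3303, 0.2002]
eef_rot: [-2.687, -1.626, 0.001]
wrist_force: [0.3, -0.1, 0.5]
grip_width: 0.0854
finger_force: 0.0
time_s: 2.05
ee_pos: [0.4991, -0.3304, 0.2004]
eef_rot: [-2.462, -1.95, 0.0]
wrist_force: [-0.0, -0.2, 0.3]
grip_width: 0.0851
finger_force: 0.0
t 2.05 tcp [ 0.4991 -0.3304  0.2004] yaw 76.76 tiltz [-4.e-04  2.e-04 -1.e+00] F [-0.   -0.16  0.34] grip 0.0851 q6 1.08
shift cm [ -5.09 -13.1    0.05] turn -0.004
```

View pics/w1b.png

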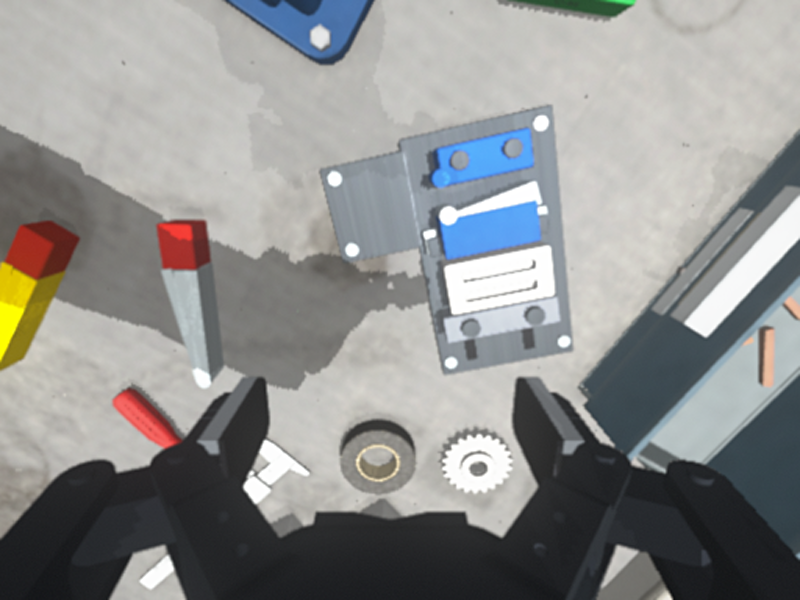

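The wrist view shows the wedge with its head at (184,245) and its tip at (203,378). In the clamp, the block is at (485,157), with its rounded mouth corner at (442,178) and the jaw's mouth corner at (448,215). I'll enlarge both parts.

```bash
python3 - <<'E'
from h import *
im=load('w1')['frame']
a=cv2.resize(im[62:242,200:372][:120],None,fx=4.6,fy=4.6,interpolation=cv2.INTER_CUBIC)
a=cv2.resize(im[65:165,250:370],None,fx=4,fy=6,interpolation=cv2.INTER_CUBIC) if 0 else cv2.resize(im[75:175,262:362],None,fx=5,fy=5,interpolation=cv2.INTER_CUBIC)
b=cv2.resize(im[135:255,92:152],None,fx=5,fy=5,interpolation=cv2.INTER_CUBIC)
a=cv2.copyMakeBorder(a,0,100,0,0,cv2.BORDER_CONSTANT)
cv2.imwrite('pics/c3.png',np.hstack([a,b]))
E
```

```text
(no output)
```

View pics/c3.png

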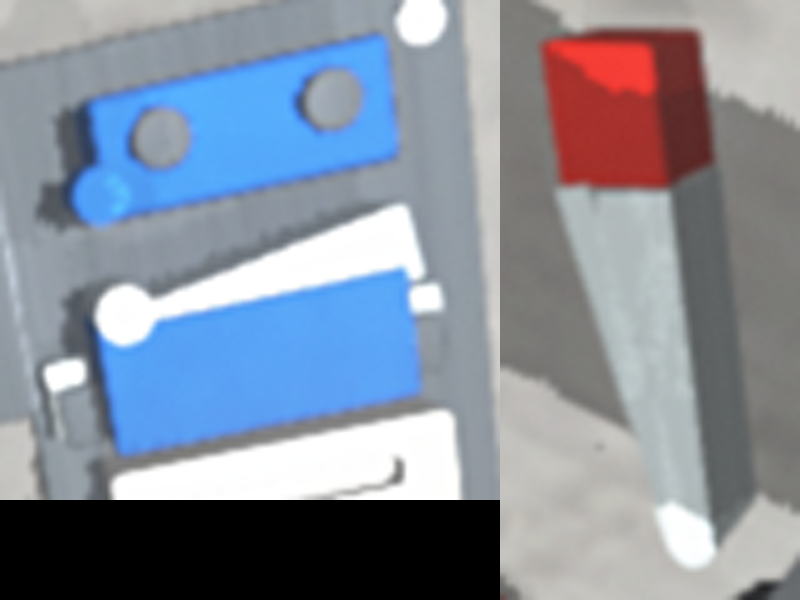

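```bash
python3 - <<'E'
from h import *
np.set_printoptions(precision=4,suppress=True)
im=load('w1')
f=lambda x,y,o:(o[0]+(x+.5)/5-.5,o[1]+(y+.5)/5-.5)
A=(262,75);B=(92-100,135)
P={}
for n,p,z,o in [('cylc',(100,196),.04,A),('faceL',(105,224),.04,A),('face+x',(398,155),.04,A),('blkTL',(90,102),.04,A),('blkTR',(385,37),.04,A),('jawcyl',(125,315),.038,A),('jawTR',(405,203),.038,A),
 ('hRL',(543,42),.03,B),('hRR',(655,40),.03,B),('hFR',(668,187),.03,B),('hFL',(558,187),.03,B),('tipflat',(706,530),.03,B),('tipL',(657,508),.03,B),('nose',(690,567),.03,B),('flatbot rear',(697,32),0,B),('flatbot front',(715,165),0,B),('flatbot tip',(755,500),0,B)]:
    P[n]=onz(im,*f(*p,o),z)[:2]; print(n,P[n],bydepth(im,*f(*p,o)))
ang=lambda a,b:np.degrees(np.arctan2(*(P[b]-P[a])[::-1]))
print('nest yaw',ang('faceL','face+x'),ang('blkTL','blkTR'),'wedge',ang('hRR','hFR'),ang('hFR','tipflat'),ang('hRL','hFL'),ang('flatbot rear','flatbot tip'))
print('head c',np.mean([P[k] for k in('hRL','hRR','hFR','hFL')],0))
E
```

```text
cylc [ 0.5478 -0.2723] [ 0.5478 -0.2724  0.0394]
faceL [ 0.5477 -0.2783] [ 0.5477 -0.2783  0.0402]
face+x [ 0.6109 -0.2788] [ 0.6211 -0.2814  0.007 ]
blkTL [ 0.5494 -0.2532] [ 0.5496 -0.2532  0.0378]
blkTR [ 0.6112 -0.255 ] [ 0.6115 -0.255   0.0389]
jawcyl [ 0.5485 -0.2986] [ 0.5484 -0.2986  0.0384]
jawTR [ 0.6117 -0.2891] [ 0.6216 -0.2927  0.0061]
hRL [ 0.3405 -0.2572] [ 0.3394 -0.2573  0.028 ]
hRR [ 0.3655 -0.2626] [ 0.3634 -0.2627  0.0258]
hFR [ 0.3556 -0.2957] [ 0.3551 -0.2958  0.0291]
hFL [ 0.3304 -0.2899] [ 0.313  -0.2931  0.0008]
tipflat [ 0.3319 -0.3833] [ 0.3311 -0.3839  0.0286]
tipL [ 0.3221 -0.3745] [ 0.3032 -0.386  -0.0001]
nose [ 0.3241 -0.3924] [ 0.3048 -0.4062 -0.0013]
flatbot rear [ 0.3618 -0.2638] [ 0.3631 -0.2637  0.0029]
flatbot front [ 0.354  -0.2969] [ 0.3543 -0.2968  0.0007]
flatbot tip [ 0.3307 -0.3899] [ 0.33   -0.3904 -0.0013]
nest yaw -0.42345978131433204 -1.6169559092541865 wedge -106.52284454891132 -105.12773113593715 -107.13562529598717 -103.82631426874947
head c [ 0.348  -0.2763]
```

Wedge: head centre (0.348,-0.276), yaw about -104°. Clamp: mouth at x≈0.542, block face at y≈-0.278, yaw about -1°. Moving to the grasp.

```bash
python3 plan.py .348 -.276 .06 76
```

```text
t 2.1 tcp [ 0.4992 -0.3304  0.2005] yaw 76.78 tiltz [-3.e-04  1.e-04 -1.e+00] F [ 0.28  0.01 -0.06] grip 0.0855 q6 1.08
shift cm [  1.84 -15.96  14.06] turn 0.014
```

```bash
python3 -m jog '{"deltas":[[[0.46,-3.99,0,0.014],[0.46,-3.99,0,0],[0.46,-3.99,0,0],[0.46,-3.99,0,0],[0,0,0,0]]]}' 5 30
python3 -m jog '{"deltas":[[[0,0,4,0],[0,0,4,0],[0,0,4,0],[0,0,2,0],[0,0,0,0]]]}'
python3 plan.py .348 -.276 .004 76
python3 - <<'E'
from h import *
w=snap('wrist','w2'); cv2.imwrite('pics/w2b.png',w['frame'])
E
```

```text
time_s: 2.6
ee_pos: [0.3443, -0.2718, 0.2003]
eef_rot: [-2.474, -1.93, 0.001]
wrist_force: [0.6, 0.3, 0.2]
grip_width: 0.0501
finger_force: 0.0
time_s: 3.1
ee_pos: [0.3473, -0.2733, 0.0581]
eef_rot: [-2.47, -1.932, 0.0]
wrist_force: [-0.5, -0.8, -0.6]
grip_width: 0.05
finger_force: 0.0
t 3.1 tcp [ 0.3473 -0.2733  0.0581] yaw 76.05 tiltz [-0.0036  0.0041 -1.    ] F [-0.49 -0.79 -0.63] grip 0.05 q6 0.97
shift cm [-0.26  0.16  5.41] turn 0.001
```

View pics/w2b.png

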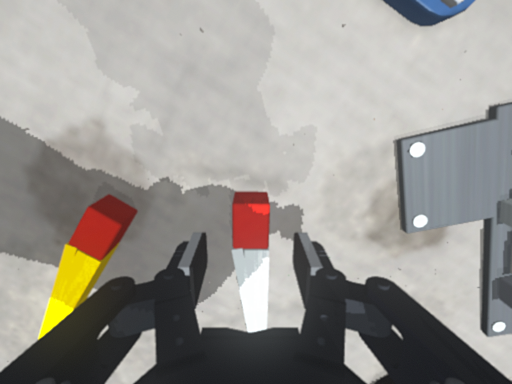

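The wrist view shows the red head (251,220) centred between the open fingers and parallel to them. Descending, gripping and lifting.

```bash
python3 -m jog '{"deltas":[[[-0.2,0.16,2,0],[0,0,2,0],[0,0,1.3,0],[0,0,0,0],[0,0,0,0]]]}'
python3 plan.py .348 -.276 .004 76
python3 -m jog '{"deltas":[[[0,0,0,0],[0,0,0,0],[0,0,0,0],[0,0,0,0],[0,0,0,0]]]}' 0 60
python3 -m jog '{"deltas":[[[0,0,0,0],[0,0,0,0],[0,0,-1,0],[0,0,-2,0],[0,0,-3,0]]]}'
python3 -m jog '{"deltas":[[[0,0,0,-0.14],[0,0,0,-0.14],[0,0,0,-0.14],[0,0,0,-0.14],[0,0,0,-0.14]]]}'
python3 -m jog '{"deltas":[[[0,0,0,-0.14],[0,0,0,-0.14],[0,0,0,-0.14],[0,0,0,-0.14],[0,0,0,-0.14]]]}'
python3 -m jog '{"deltas":[[[0,0,0,-0.14],[0,0,0,-0.14],[0,0,0,-0.115],[0,0,0,0],[0,0,0,0]]]}'
python3 plan.py .41 -.291 .064 179
```

```text
time_s: 3.65
ee_pos: [0.3506, -0.2783, 0.0091]
eef_rot: [2.472, 1.935, 0.0]
wrist_force: [-0.3, -0.2, -0.1]
grip_width: 0.0498
finger_force: 0.0
t 3.65 tcp [ 0.3506 -0.2783  0.0091] yaw 76.12 tiltz [ 0.0014 -0.0017 -1.    ] F [-0.33 -0.24 -0.14] grip 0.0498 q6 0.96
shift cm [ 0.16 -0.31  0.51] turn 0.002
time_s: 4.15
ee_pos: [0.3504, -0.2782, 0.0092]
eef_rot: [2.471, 1.935, -0.0]
wrist_force: [-1.3, 1.2, 7.0]
grip_width: 0.025
finger_force: 58.1
time_s: 4.65
ee_pos: [0.3484, -0.2758, 0.0677]
eef_rot: [-2.47, -1.935, 0.0]
wrist_force: [-0.4, -0.2, -2.7]
grip_width: 0.0251
finger_force: 58.6
time_s: 5.15
ee_pos: [0.3494, -0.277, 0.0683]
eef_rot: [-1.651, -2.672, -0.0]
wrist_force: [-1.1, -0.5, -2.8]
grip_width: 0.025
finger_force: 58.7
time_s: 5.65
ee_pos: [0.3494, -0.277, 0.0683]
eef_rot: [-0.635, -3.077, -0.0]
wrist_force: [0.4, -0.1, -2.9]
grip_width: 0.0247
finger_force: 58.7
time_s: 6.15
ee_pos: [0.3495, -0.2772, 0.0681]
eef_rot: [0.032, 3.141, -0.0]
wrist_force: [0.5, -0.5, -3.1]
grip_width: 0.0248
finger_force: 58.5
t 6.15 tcp [ 0.3495 -0.2772  0.0681] yaw 178.82 tiltz [ 0.e+00 -2.e-04 -1.e+00] F [ 0.52 -0.53 -3.08] grip 0.0248 q6 -0.83
shift cm [-6.07 -1.25  0.41] turn -0.003
```

```bash
python3 -m jog '{"deltas":[[[-2,-0.45,0,0],[-2,-0.45,0,0],[-2.05,-0.47,0,0],[0,0,2,0],[0,0,1.8,0]]]}'
python3 -m jog '{"deltas":[[[0,0,0,0],[0,0,0,0],[0,0,0,0]]]}'
python3 plan.py .41 -.291 .03 179
python3 - <<'E'
from h import *
w=snap('wrist','w3');t=snap('top','t3')
a=cv2.resize(w['frame'],(533,400))
b=cv2.resize(t['frame'][105:235,255:345],None,fx=4.6,fy=4.6,interpolation=cv2.INTER_CUBIC)
h=600; o=np.zeros((600,800,3),np.uint8); o[:400,:533]=a[:, :]; 
o2=cv2.resize(w['frame'][60:260,160:360],(400,400),interpolation=cv2.INTER_CUBIC)
b=cv2.resize(t['frame'][110:230,260:340],(400,600),interpolation=cv2.INTER_CUBIC)
o[:400,:400]=o2;o[:,400:]=b
cv2.imwrite('pics/c4.png',o)
E
```

```text
time_s: 6.65
ee_pos: [0.4109, -0.2927, 0.0297]
eef_rot: [0.031, 3.14, -0.002]
wrist_force: [-0.6, 0.7, -3.7]
grip_width: 0.0252
finger_force: 58.6
time_s: 6.95
ee_pos: [0.4103, -0.2925, 0.0307]
eef_rot: [0.029, 3.14, -0.002]
wrist_force: [-0.4, -0.0, -1.8]
grip_width: 0.0251
finger_force: 58.9
t 6.95 tcp [ 0.4103 -0.2925  0.0307] yaw 178.93 tiltz [ 0.001 -0.001 -1.   ] F [-0.35 -0.   -1.83] grip 0.0251 q6 -0.76
shift cm [0.03 0.15 0.07] turn -0.001
```

View pics/c4.png

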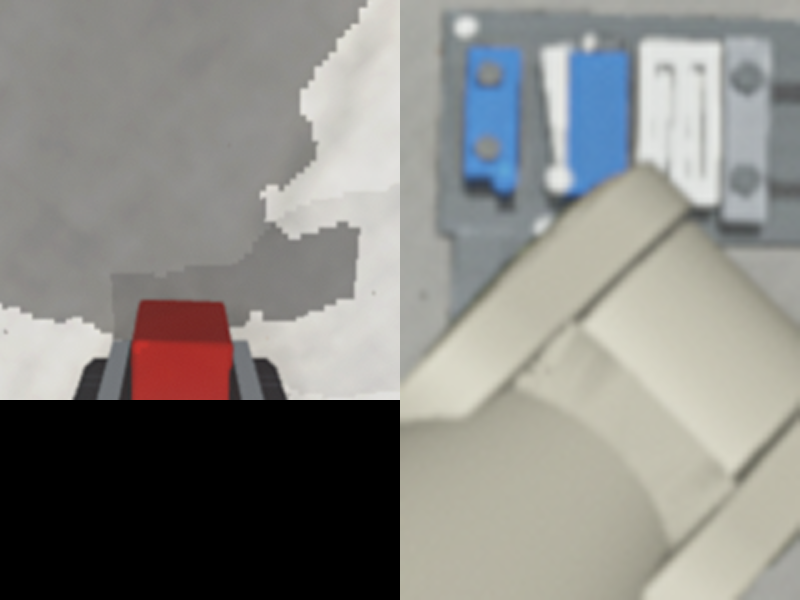

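The wrist view shows the rear of the head held squarely, with its top edge at y=343 from x 138 to 232 in the crop. The arm hides the tip in the top view. I'll check the pose in the grip from the rear edge.

```bash
python3 - <<'E'
from h import *
im=load('w3')
for x,y,z in [(134,343,.0515),(232,343,.0515),(142,300,.0215),(224,300,.0215)]:
    print(onz(im,160+x/2,60+y/2,z).round(4),bydepth(im,160+x/2,60+y/2+1).round(4))
s=load('s0')
w=snap('scene','s3'); p=proj(w,[.53,-.285,.04]);print(p)
x,y=map(int,p); cv2.imwrite('pics/c5.png',cv2.resize(w['frame'][y-35:y+35,x-50:x+50],(800,560),interpolation=cv2.INTER_CUBIC))
E
```

```text
[ 0.3913 -0.3043  0.0515] [ 0.3924 -0.3044  0.0502]
[ 0.3917 -0.2801  0.0515] [ 0.3996 -0.2787  0.0369]
[ 0.3919 -0.3043  0.0215] [ 0.3908 -0.304   0.0257]
[ 0.3923 -0.2797  0.0215] [ 0.402  -0.2779 -0.0009]
[247.14990423 178.35554255]
```

View pics/c5.png

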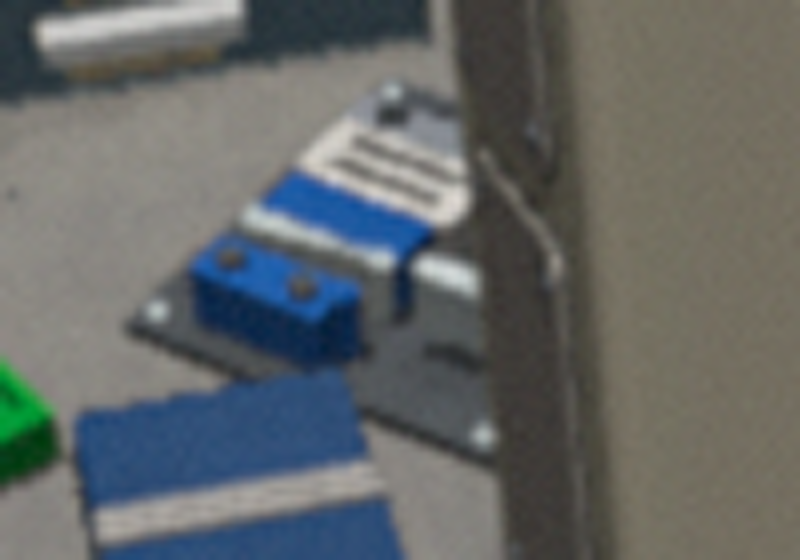

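The scene view shows the tip (about (415,262) in the crop) just short of the mouth and heading for the gap between the block and the jaw. I'll check its lateral position numerically.

```bash
python3 - <<'E'
from h import *
w=load('s3');o=(197,143)
g=lambda X:((proj(w,X)-o+.5)*8-.5).round(0)
for n,X in [('tip expected',(.5265,-.287,.0515)),('block mouth corner',(.542,-.278,.04)),('block far',(.6118,-.279,.04)),('jaw cyl c',(.5485,-.2986,.038))]: print(n,g(X))
for x,y in [(413,258),(418,290)]: print(onz(w,o[0]+x/8,o[1]+y/8,.0515).round(4),onz(w,o[0]+x/8,o[1]+y/8,.0215).round(4))
E
```

```text
tip expected [414. 264.]
block mouth corner [370. 286.]
block far [228. 231.]
jaw cyl c [384. 257.]
[ 0.5265 -0.289   0.0515] [ 0.5468 -0.3196  0.0215]
[ 0.5142 -0.273   0.0515] [ 0.534  -0.3031  0.0215]
```

```bash
python3 -m jog '{"deltas":[[[0,0.15,0.6,0],[0,0,0.6,0],[0,0,0,0],[0,0,0,0]]]}'
python3 -m jog '{"deltas":[[[-0.5,0,0,0],[-0.5,0,0,0],[-0.3,0,0,0],[0,0,0,0],[0,0,0,0]]]}'
python3 plan.py .44 -.2915 .0172 179
```

```text
time_s: 7.5
ee_pos: [0.4099, -0.2904, 0.0175]
eef_rot: [-0.028, -3.141, -0.0]
wrist_force: [-0.0, 0.5, -2.7]
grip_width: 0.0251
finger_force: 58.9
time_s: 8.0
ee_pos: [0.423, -0.2907, 0.0176]
eef_rot: [-0.027, -3.141, 0.0]
wrist_force: [0.2, -0.8, -2.3]
grip_width: 0.0249
finger_force: 58.9
t 8.0 tcp [ 0.423  -0.2907  0.0176] yaw 179.0 tiltz [-1.e-04 -0.e+00 -1.e+00] F [ 0.19 -0.83 -2.29] grip 0.0249 q6 -0.74
shift cm [-1.7  -0.05  0.04] turn -0.0
```

```bash
python3 -m jog '{"deltas":[[[-0.4,0,0,0],[-0.4,0,0,0],[0,0,0,0],[0,0,0,0]]]}'
python3 -m jog '{"deltas":[[[-0.4,0,0,0],[-0.4,0,0,0],[0,0,0,0],[0,0,0,0]]]}'
python3 plan.py .44 -.2915 .0172 179
```

```text
time_s: 8.4
ee_pos: [0.431, -0.2909, 0.0177]
eef_rot: [0.028, 3.141, -0.0]
wrist_force: [1.5, -0.1, -1.4]
grip_width: 0.0248
finger_force: 58.9
time_s: 8.8
ee_pos: [0.439, -0.2904, 0.0174]
eef_rot: [-0.027, -3.141, -0.002]
wrist_force: [-0.7, 3.3, -2.8]
grip_width: 0.0244
finger_force: 58.7
t 8.8 tcp [ 0.439  -0.2904  0.0174] yaw 179.03 tiltz [-1.e-04  1.e-03 -1.e+00] F [-0.66  3.3  -2.85] grip 0.0244 q6 -0.72
shift cm [-0.11 -0.11  0.02] turn 0.001
```

```bash
python3 -m jog '{"deltas":[[[0,0.06,0,0],[0,0.06,0.03,0],[0,0,0,0],[0,0,0,0]]]}'
python3 -m jog '{"deltas":[[[0,0,0,0],[0,0,0,0],[0,0,0,0],[0,0,0,0]]]}' 4.5
python3 plan.py .44 -.2915 .0172 179
python3 - <<'E'
from h import *
w=snap('wrist','w5');s=snap('scene','s5')
a=cv2.resize(w['frame'][60:260,160:360],(400,400),interpolation=cv2.INTER_CUBIC)
b=cv2.resize(s['frame'][143:193,197:247],(400,400),interpolation=cv2.INTER_CUBIC)
cv2.imwrite('pics/c6.png',np.hstack([a,b]))
E
```

```text
time_s: 9.2
ee_pos: [0.4389, -0.2901, 0.0175]
eef_rot: [0.028, 3.141, -0.001]
wrist_force: [0.1, 1.6, -2.4]
grip_width: 0.0246
finger_force: 58.9
time_s: 9.6
ee_pos: [0.4392, -0.2903, 0.0178]
eef_rot: [0.028, 3.141, -0.001]
wrist_force: [-0.2, -0.1, -0.5]
grip_width: 0.045
finger_force: 0.0
t 9.6 tcp [ 0.4392 -0.2903  0.0178] yaw 178.97 tiltz [ 8.e-04 -9.e-04 -1.e+00] F [-0.19 -0.05 -0.54] grip 0.045 q6 -0.72
shift cm [-0.08 -0.12  0.06] turn -0.001
```

View pics/c6.png

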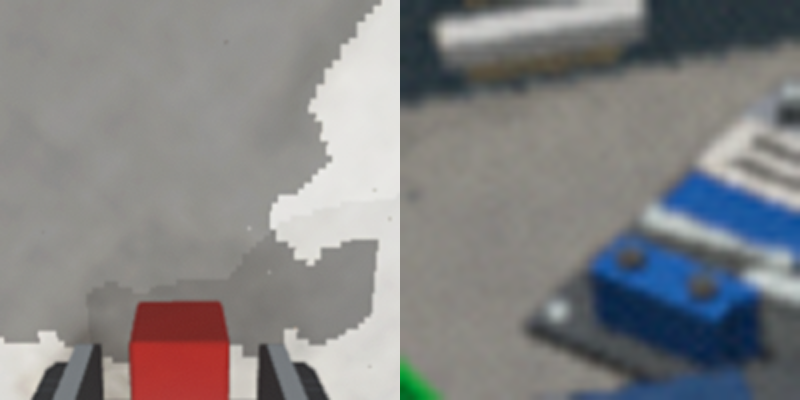

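The wrist view shows the fingers clear on both sides of the head (rear top edge at y=343, x 130–229). The scene view shows the wedge entering the slot beside the block. Next I'll lift out, move behind the head, close the fingers and lower them.

```bash
python3 -m jog '{"deltas":[[[0,0,-1,0],[0,0,-2,0],[0,0,-3,0],[0,0,0,0],[0,0,0,0]]]}'
python3 -m jog '{"deltas":[[[2.5,0,0,0],[3,0,0,0],[0,0,0,0],[0,0,0,0],[0,0,0,0]]]}' 0 60
python3 plan.py .383 -.289 .018 179
python3 - <<'E'
from h import *
w=snap('wrist','w6');f=w['frame'].astype(int)
m=(f[...,2]>90)&(f[...,1]<70)&(f[...,0]<70)
ys,xs=np.nonzero(m);print(len(xs),xs.min(),xs.max(),ys.min(),ys.max())
P=np.array([bydepth(w,x,y) for x,y in zip(xs,ys)])
T=P[(P[:,2]>.034)&(P[:,2]<.042)];S=P[(P[:,2]>.012)&(P[:,2]<.03)]
print('top',len(T),T.min(0).round(4),T.max(0).round(4),'rear',len(S),np.median(S,0).round(4) if len(S) else '')
E
```

```text
time_s: 10.2
ee_pos: [0.4396, -0.2905, 0.0787]
eef_rot: [0.028, 3.139, -0.003]
wrist_force: [-0.6, 0.7, 0.4]
grip_width: 0.0456
finger_force: 0.0
time_s: 10.7
ee_pos: [0.3845, -0.2891, 0.0772]
eef_rot: [0.028, 3.141, -0.0]
wrist_force: [0.2, 0.3, -0.3]
grip_width: 0.0
finger_force: 0.0
t 10.7 tcp [ 0.3845 -0.2891  0.0772] yaw 178.99 tiltz [ 5.e-04 -3.e-04 -1.e+00] F [ 0.24  0.26 -0.27] grip 0.0 q6 -0.79
shift cm [0.15 0.01 5.92] turn -0.0
2454 0 330 0 61Traceback (most recent call last):
  File "<stdin>", line 7, in <module>
    return umr_minimum(a, axis, None, out, keepdims, initial, where)
ValueError: zero-size array to reduction operation minimum which has no identity
```

```bash
python3 -m jog '{"deltas":[[[0,0,3,0],[0,0,2.9,0],[0,0,0,0],[0,0,0,0]]]}'
python3 -m jog '{"deltas":[[[-0.5,0,0,0],[-0.5,0,0,0],[-0.3,0,0,0],[-0.3,0,0,0],[-0.3,0,0,0]]]}'
python3 -m jog '{"deltas":[[[-0.3,0,0,0],[-0.3,0,0,0],[-0.3,0,0,0],[0,0,0,0],[0,0,0,0]]]}'
python3 plan.py .42 -.289 .018 179
```

```text
time_s: 11.15
ee_pos: [0.384, -0.2885, 0.0182]
eef_rot: [-0.027, -3.14, -0.002]
wrist_force: [1.5, -0.3, -0.4]
grip_width: -0.0001
finger_force: 0.0
time_s: 11.65
ee_pos: [0.4034, -0.2894, 0.0188]
eef_rot: [0.028, 3.141, -0.001]
wrist_force: [-0.3, -0.3, 0.0]
grip_width: 0.0001
finger_force: 0.0
time_s: 12.15
ee_pos: [0.4119, -0.2893, 0.0183]
eef_rot: [-0.028, -3.141, -0.0]
wrist_force: [-0.1, -0.4, -1.1]
grip_width: 0.0
finger_force: 0.0
t 12.15 tcp [ 0.4119 -0.2893  0.0183] yaw 178.98 tiltz [-1.e-04  0.e+00 -1.e+00] F [-0.06 -0.37 -1.12] grip 0.0 q6 -0.75
shift cm [-0.81  0.05  0.03] turn -0.0
```

```bash
python3 -m jog '{"deltas":[[[-0.2,0,0,0],[-0.2,0,0,0],[-0.2,0,0,0],[-0.2,0,0,0],[-0.2,0,0,0]]]}'
python3 -m jog '{"deltas":[[[-0.2,0,0,0],[-0.2,0,0,0],[-0.2,0,0,0],[-0.2,0,0,0],[-0.2,0,0,0]]]}'
```

```text
time_s: 12.65
ee_pos: [0.422, -0.2896, 0.0184]
eef_rot: [-0.028, -3.141, 0.0]
wrist_force: [-0.8, 0.2, 0.3]
grip_width: 0.0001
finger_force: 0.2
time_s: 13.15
ee_pos: [0.4315, -0.2894, 0.0183]
eef_rot: [-0.028, -3.14, -0.001]
wrist_force: [-3.9, 2.1, 2.4]
grip_width: -0.0001
finger_force: 1.6
```

```bash
python3 -m jog '{"deltas":[[[-0.15,0,0,0],[-0.15,0,0,0],[-0.15,0,0,0],[-0.15,0,0,0],[-0.15,0,0,0]]]}'
```

```text
time_s: 13.65
ee_pos: [0.4394, -0.2897, 0.0183]
eef_rot: [-0.028, -3.141, -0.0]
wrist_force: [-2.7, 1.1, 1.4]
grip_width: -0.0
finger_force: 1.4
```

```bash
python3 -m jog '{"deltas":[[[-0.15,0,0,0],[-0.15,0,0,0],[-0.15,0,0,0],[-0.15,0,0,0],[-0.15,0,0,0]]]}'
```

```text
time_s: 14.15
ee_pos: [0.447, -0.2899, 0.0183]
eef_rot: [-0.028, -3.141, -0.0]
wrist_force: [-2.7, 1.0, 0.4]
grip_width: 0.0002
finger_force: 1.3
```

```bash
python3 -m jog '{"deltas":[[[-0.1,0,0,0],[-0.1,0,0,0],[-0.1,0,0,0],[-0.1,0,0,0]]]}'
```

```text
time_s: 14.55
ee_pos: [0.4509, -0.29, 0.0183]
eef_rot: [-0.028, -3.141, -0.0]
wrist_force: [-2.8, 2.2, 0.7]
grip_width: 0.0002
finger_force: 1.3
```

```bash
python3 -m jog '{"deltas":[[[-0.1,0,0,0],[-0.1,0,0,0],[-0.1,0,0,0]]]}'
```

```text
time_s: 14.85
ee_pos: [0.4539, -0.2901, 0.0184]
eef_rot: [-0.028, -3.141, -0.0]
wrist_force: [-1.9, 2.0, -0.4]
grip_width: 0.0001
finger_force: 1.2
```

```bash
python3 -m jog '{"deltas":[[[-0.1,0,0,0],[-0.1,0,0,0],[-0.1,0,0,0]]]}'
```

```text
time_s: 15.15
ee_pos: [0.4569, -0.2901, 0.0184]
eef_rot: [-0.028, -3.141, -0.0]
wrist_force: [-2.4, 1.8, -1.0]
grip_width: -0.0003
finger_force: 1.2
```

```bash
python3 -m jog '{"deltas":[[[-0.1,0,0,0],[-0.1,0,0,0],[-0.1,0,0,0]]]}'
```

```text
time_s: 15.45
ee_pos: [0.4598, -0.2901, 0.0184]
eef_rot: [-0.028, -3.141, -0.0]
wrist_force: [-3.3, 1.8, 0.5]
grip_width: -0.0003
finger_force: 1.5
```

```bash
python3 -m jog '{"deltas":[[[-0.1,0,0,0],[-0.1,0,0,0],[-0.1,0,0,0]]]}'
```

```text
time_s: 15.75
ee_pos: [0.4635, -0.2908, 0.0186]
eef_rot: [0.028, 3.14, -0.002]
wrist_force: [-1.5, 0.7, -0.6]
grip_width: 0.0002
finger_force: 0.8
```

```bash
python3 -m jog '{"deltas":[[[-0.1,0,0,0],[-0.1,0,0,0],[-0.1,0,0,0]]]}'
```

```text
time_s: 16.05
ee_pos: [0.4661, -0.2905, 0.0186]
eef_rot: [0.028, 3.141, -0.001]
wrist_force: [-2.7, 1.1, 0.8]
grip_width: -0.0
finger_force: 1.4
```

```bash
python3 -m jog '{"deltas":[[[-0.1,0,0,0],[-0.1,0,0,0],[-0.1,0,0,0]]]}'
```

```text
time_s: 16.35
ee_pos: [0.4687, -0.2906, 0.0186]
eef_rot: [-0.028, -3.141, 0.001]
wrist_force: [-5.0, 0.5, 3.1]
grip_width: 0.0002
finger_force: 2.1
```

```bash
python3 -m jog '{"deltas":[[[-0.1,0,0,0],[-0.1,0,0,0]]]}'
```

```text
time_s: 16.55
ee_pos: [0.4709, -0.2906, 0.0185]
eef_rot: [-0.028, -3.141, 0.001]
wrist_force: [-3.8, 0.3, 2.1]
grip_width: -0.0001
finger_force: 2.1
```

```bash
python3 -m jog '{"deltas":[[[-0.1,0,0,0],[-0.1,0,0,0]]]}'
```

```text
time_s: 16.75
ee_pos: [0.4729, -0.2906, 0.0185]
eef_rot: [-0.028, -3.141, 0.001]
wrist_force: [-5.7, 0.5, 4.0]
grip_width: -0.0003
finger_force: 2.9
```

```bash
python3 -m jog '{"deltas":[[[-0.1,0,0,0],[-0.1,0,0,0]]]}'
```

```text
time_s: 16.95
ee_pos: [0.4735, -0.2903, 0.0183]
eef_rot: [-0.029, -3.138, 0.0]
wrist_force: [-10.0, 0.6, 7.6]
grip_width: 0.0001
finger_force: 5.1
```

It has stopped going in. Now I'll build the push up gently.

```bash
python3 -m jog '{"deltas":[[[-0.1,0,0,0],[0,0,0,0]]]}'
```

```text
time_s: 17.15
ee_pos: [0.4738, -0.2902, 0.0183]
eef_rot: [-0.029, -3.137, -0.0]
wrist_force: [-10.6, 0.9, 8.2]
grip_width: 0.0001
finger_force: 5.3
```

```bash
python3 -m jog '{"deltas":[[[-0.1,0,0,0],[0,0,0,0]]]}'
```

```text
time_s: 17.35
ee_pos: [0.474, -0.2902, 0.0182]
eef_rot: [-0.03, -3.136, -0.0]
wrist_force: [-11.7, 0.5, 9.2]
grip_width: 0.0
finger_force: 6.3
```

```bash
python3 -m jog '{"deltas":[[[-0.2,0,0,0],[0,0,0,0]]]}'
```

```text
time_s: 17.55
ee_pos: [0.4747, -0.2899, 0.0182]
eef_rot: [-0.03, -3.133, -0.001]
wrist_force: [-16.1, 0.1, 11.3]
grip_width: 0.0
finger_force: 8.3
```

```bash
python3 -m jog '{"deltas":[[[-0.15,0,0,0],[0,0,0,0]]]}'
```

```text
time_s: 17.75
ee_pos: [0.475, -0.2898, 0.0181]
eef_rot: [-0.031, -3.131, -0.001]
wrist_force: [-19.8, -0.2, 15.9]
grip_width: -0.0002
finger_force: 10.0
```

```bash
python3 -m jog '{"deltas":[[[-0.15,0,-0.05,0],[0,0,0,0]]]}'
```

```text
time_s: 17.95
ee_pos: [0.4754, -0.2894, 0.0181]
eef_rot: [-0.031, -3.129, -0.002]
wrist_force: [-22.2, -0.3, 13.3]
grip_width: 0.0001
finger_force: 11.0
```

```bash
python3 -m jog '{"deltas":[[[-0.1,0,-0.05,0],[0,0,0,0],[0,0,0,0],[0,0,0,0]]]}'
```

```text
time_s: 18.35
ee_pos: [0.4755, -0.2892, 0.0182]
eef_rot: [-0.032, -3.127, -0.003]
wrist_force: [-23.2, -0.4, 11.8]
grip_width: 0.0002
finger_force: 11.6
```

Held at 23 N. Backing off and lifting clear, then checking from the cameras.

```bash
python3 -m jog '{"deltas":[[[0.3,0,0,0],[0.4,0,0,0],[0.6,0,0,0],[1,0,0,0],[1,0,0,0]]]}'
python3 -m jog '{"deltas":[[[2,0,0,0],[2,0,0,0],[0,0,-4,0],[0,0,-4,0],[0,0,-4,0]]]}'
python3 -m jog '{"deltas":[[[3,0,-2,0],[3,0,-1,0],[0,0,0,0],[0,0,0,0]]]}'
python3 plan.py .33 -.286 .15 179
python3 - <<'E'
from h import *
from scipy import ndimage
t=snap('top','t9');f=t['frame'].astype(int);t0=load('t0')
m=(f[...,2]>150)&(f[...,1]<110)&(f[...,0]<110);l,n=ndimage.label(m)
for k in range(1,n+1):
    ys,xs=np.nonzero(l==k)
    if len(xs)>30: print('red',len(xs),xs.mean().round(1),ys.mean().round(1),onz(t,xs.mean(),ys.mean(),.038)[:2].round(4))
d=np.abs(f-t0['frame'].astype(int)).sum(2)
for n,(x,y) in dict(gear=(387,154),tape=(376,191),ring=(139,169)).items(): print(n,d[y-22:y+22,x-22:x+22].mean().round(1))
# insert edges: white block rows in the nest
for nm,im in(('before',t0),('after',t)):
    g=im['frame'].astype(int)
    print(nm,[ (y,(np.nonzero((g[y,300:332].min(1)>195))[0][[0,-1]]+300).tolist()) for y in (121,127,133,139,145)])
c=proj(t,[.46,-.29,.038]);print('head expected px',c)
E
```

```text
time_s: 18.85
ee_pos: [0.45, -0.2903, 0.0196]
eef_rot: [0.027, 3.14, -0.001]
wrist_force: [0.2, 0.9, -0.5]
grip_width: 0.0003
finger_force: 0.0
time_s: 19.35
ee_pos: [0.4091, -0.2891, 0.1407]
eef_rot: [0.029, 3.141, 0.0]
wrist_force: [1.1, -0.3, -1.0]
grip_width: -0.0001
finger_force: 0.0
time_s: 19.75
ee_pos: [0.3497, -0.2886, 0.1699]
eef_rot: [0.03, 3.14, -0.002]
wrist_force: [0.4, 0.1, 0.7]
grip_width: -0.0002
finger_force: 0.0
t 19.75 tcp [ 0.3497 -0.2886  0.1699] yaw 178.91 tiltz [ 0.0017 -0.0014 -1.    ] F [0.4  0.15 0.72] grip -0.0002 q6 -0.85
shift cm [1.98 0.23 1.99] turn -0.002
red 147 287.2 164.5 [ 0.5028 -0.2887]
gear 22.4
tape 21.6
ring 22.4
before [(121, [308, 323]), (127, [308, 323]), (133, [308, 323]), (139, [308, 323]), (145, [308, 323])]
after [(121, [309, 324]), (127, [309, 324]), (133, [309, 324]), (139, [309, 323]), (145, [308, 323])]
head expected px [287.64438139 182.26880693]
```

```bash
python3 - <<'E'
from h import *
for nm in('t0','t9'):
    im=load(nm) ; g=im['frame'].astype(float)
    # blue mask edges (jaw right side) and white insert edges, sub-pixel, per row
    b=g[...,0]-g[...,2]; w=g.min(2)
    out={'jawR':[], 'insL':[], 'insR':[]}
    for y in range(121,148):
        r=w[y,300:312]; i=np.nonzero((r[:-1]<170)&(r[1:]>=170))[0]
        if len(i): j=i[0]; out['insL'].append((300+j+(170-r[j])/(r[j+1]-r[j]),y))
        r=w[y,318:332]; i=np.nonzero((r[:-1]>=190)&(r[1:]<190))[0]
        if len(i): j=i[-1]; out['insR'].append((318+j+(r[j]-190)/(r[j]-r[j+1]),y))
        r=b[y,290:312]; i=np.nonzero((r[:-1]>=50)&(r[1:]<50))[0]
        if len(i): j=i[-1]; out['jawR'].append((290+j+(r[j]-50)/(r[j]-r[j+1]),y))
    for k,v in out.items():
        P=np.array([onz(im,x,y,.033 if k[0]=='i' else .038)[:2] for x,y in v]); c=np.polyfit(P[:,0],P[:,1],1)
        print(nm,k,len(v),'yaw deg',np.degrees(np.arctan(c[0])).round(2),'y@.577',np.polyval(c,.577).round(4))
E
```

```text
t0 jawR 27 yaw deg -0.79 y@.577 -0.3315
t0 insL 27 yaw deg -1.79 y@.577 -0.3363
t0 insR 27 yaw deg -0.5 y@.577 -0.3763
t9 jawR 27 yaw deg -1.13 y@.577 -0.3369
t9 insL 27 yaw deg -2.06 y@.577 -0.3383
t9 insR 27 yaw deg -3.41 y@.577 -0.3778
```

```bash
python3 -m jog '{"deltas":[[[0,0,-3,0.14],[0,0,0,0.14],[0,0,0,0.14],[0,0,0,0.14],[0,0,0,0.14]]]}' >/dev/null
python3 -m jog '{"deltas":[[[0,0,0,0.14],[0,0,0,0.14],[0,0,0,0.14],[0,0,0,0.14],[0,0,0,0.14]]]}' >/dev/null
python3 -m jog '{"deltas":[[[0,0,0,0.14],[0,0,0,0.14],[0,0,0,0.105],[0,0,0,0]]]}'
python3 plan.py .50 -.33 .20 77
```

```text
time_s: 21.2
ee_pos: [0.3504, -0.2881, 0.1985]
eef_rot: [-2.462, -1.95, -0.0]
wrist_force: [-0.0, -0.1, -0.2]
grip_width: 0.0001
finger_force: 0.0
t 21.2 tcp [ 0.3504 -0.2881  0.1985] yaw 76.75 tiltz [-6.e-04  9.e-04 -1.e+00] F [-0.02 -0.13 -0.22] grip 0.0001 q6 0.94
shift cm [-0.65 15.52 -0.16] turn -0.004
```

```bash
python3 -m jog '{"deltas":[[[-0.16,3.88,0,0],[-0.16,3.88,0,0],[-0.16,3.88,0,0],[-0.16,3.88,0,0],[0,0,0,0]]]}' >/dev/null
python3 -m jog '{"deltas":[[[0,0,0,0],[0,0,0,0],[0,0,0,0]]]}'
python3 - <<'E'
from h import *
snap('wrist','w9')
from scipy import ndimage
def top(im,mask,zr):
    ys,xs=np.nonzero(mask); P=np.array([bydepth(im,x,y) for x,y in zip(xs,ys)])
    k=(P[:,2]>zr[0])&(P[:,2]<zr[1])
    return P[k]
for nm in('w1','w9'):
    im=load(nm);f=im['frame'].astype(int)
    hsv=cv2.cvtColor(im['frame'],cv2.COLOR_BGR2HSV)
    R=np.zeros(f.shape[:2],bool);R[60:240,200:370]=1
    blue=R&(hsv[...,0]>100)&(hsv[...,0]<125)&(hsv[...,1]>130)
    white=R&(f.min(2)>200)
    red=R&((hsv[...,0]<8)|(hsv[...,0]>172))&(hsv[...,1]>130)
    for n,m,zr,box in [('block',blue,(.034,.045),(-.285,-.24)),('jaw',blue,(.033,.043),(-.345,-.286)),('insert',white,(.028,.037),(-.40,-.325)),('head',red,(.033,.043),(-.33,-.25))]:
        P=top(im,m,zr); P=P[(P[:,1]>box[0])&(P[:,1]<box[1])]
        if len(P)<30: print(nm,n,len(P));continue
        (c,s,a)=cv2.minAreaRect((P[:,:2]*1000).astype(np.float32)); a=(a+45)%90-45
        print(nm,n,len(P),'c',np.round(c,1),'size',np.round(s,1),'ang',round(a,2),'z',np.median(P[:,2]).round(4))
E
```

```text
time_s: 22.0
ee_pos: [0.4985, -0.3298, 0.1996]
eef_rot: [-2.463, -1.95, 0.0]
wrist_force: [0.4, -0.3, 0.5]
grip_width: 0.0004
finger_force: 0.0
w1 block 1294 c [ 576.9 -265.9] size [25.3 69.8] ang -1.17 z 0.0387
w1 jaw 1502 c [ 575.6 -316.4] size [28.1 69.5] ang -1.1 z 0.0375
w1 insert 2321 c [ 575.4 -367.9] size [61.8 87.5] ang -1.6 z 0.0316Traceback (most recent call last):
  File "<stdin>", line 16, in <module>
  File "<stdin>", line 6, in top
IndexError: too many indices for array: array is 1-dimensional, but 2 were indexed
```

```bash
python3 - <<'E'
from h import *
for nm in('w1','w9'):
    im=load(nm);f=im['frame'].astype(int)
    hsv=cv2.cvtColor(im['frame'],cv2.COLOR_BGR2HSV)
    R=np.zeros(f.shape[:2],bool);R[60:240,190:370]=1
    blue=R&(hsv[...,0]>100)&(hsv[...,0]<125)&(hsv[...,1]>130)
    white=R&(f.min(2)>225)
    red=R&((hsv[...,0]<8)|(hsv[...,0]>172))&(hsv[...,1]>130)
    for n,m,z,box in [('block',blue,.04,(-.285,-.24)),('jaw',blue,.038,(-.352,-.286)),('insert',white,.033,(-.40,-.325)),('head',red,.038,(-.33,-.25))]:
        ys,xs=np.nonzero(m)
        P=np.array([onz(im,x,y,z)[:2] for x,y in zip(xs,ys) if abs(bydepth(im,x,y)[2]-z)<.004 and box[0]<bydepth(im,x,y)[1]<box[1] and n]).reshape(-1,2)
        if len(P)<30: print(nm,n,len(P));continue
        g=np.zeros((600,600),np.uint8)
        (c,s,a)=cv2.minAreaRect((P*1000).astype(np.float32)); a=(a+45)%90-45
        # long-edge slopes: per 2mm bin in x, min and max y
        bins=((P[:,0]-P[:,0].min())/.003).astype(int); sl=[]
        for fn in(np.min,np.max):
            q=np.array([(P[bins==b,0].mean(),fn(P[bins==b,1])) for b in range(2,bins.max()-1) if (bins==b).any()])
            if len(q)>3: sl.append((np.degrees(np.polyfit(q[:,0],q[:,1],1)[0]).round(2),np.median(q[:,1]).round(4)))
        print(nm,n,len(P),'c',np.round(c,1),'size',np.round(s,1),'ang',round(a,2),'edges(min,max y)',sl)
E
```

```text
w1 block 1290 c [ 576.4 -265.9] size [25.2 69.3] ang -1.03 edges(min,max y) [(np.float64(-1.2), np.float64(-0.2781)), (np.float64(-1.06), np.float64(-0.2536))]
w1 jaw 1502 c [ 575.3 -316.2] size [27.9 69.4] ang -1.16 edges(min,max y) [(np.float64(-1.19), np.float64(-0.33)), (np.float64(0.73), np.float64(-0.3028))]
w1 insert 1586 c [ 577.4 -356.2] size [39.7 78.6] ang -1.49 edges(min,max y) [(np.float64(-1.44), np.float64(-0.3755)), (np.float64(-1.45), np.float64(-0.3368))]
w1 head 0
w9 block 1210 c [ 576.5 -265.8] size [24.9 68.9] ang -1.33 edges(min,max y) [(np.float64(-2.29), np.float64(-0.2777)), (np.float64(-1.13), np.float64(-0.2536))]
w9 jaw 1389 c [ 575.4 -323. ] size [26.6 68.7] ang -1.04 edges(min,max y) [(np.float64(-1.03), np.float64(-0.3358)), (np.float64(1.0), np.float64(-0.3101))]
w9 insert 1538 c [ 577.3 -359.7] size [42.8 78.6] ang -1.02 edges(min,max y) [(np.float64(-1.66), np.float64(-0.3776)), (np.float64(-0.95), np.float64(-0.3394))]
w9 head 684 c [ 503.2 -288.8] size [25.1 33.5] ang -2.77 edges(min,max y) [(np.float64(-2.72), np.float64(-0.3012)), (np.float64(-2.61), np.float64(-0.2766))]
```

```bash
python3 -c "
from workcell import manip
print(manip.sign_off())"
```

```text
the job is handed in; nothing more can be done
None
```

The wedge was started loose in the slot, let go, then pushed steadily on its head rather than tapped, until it stopped, with a final push of 23 N; the cameras show the insert square, and the job was handed in at about 22 s (hand-in gave no verdict).

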